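Uncouple the air plug from the safety coupling and park it

TASK

Take the red-ended brass plug out of the air coupling: turn the steel sleeve clockwise (seen from above) until its hidden notch meets the pin underneath, press the sleeve down until the plug springs up, then pull the plug straight out so that the sleeve snaps back up by itself. Feel for the notch with light pressure and do not force the sleeve against the pin or its end stop. Stand the plug nose down, fully home, in the hole of the yellow block, let go of it, and leave the carton, the tin and the spanner where they are.

Things in the scene. Friction and masses are not known exactly. Their poses are not given: they have to be found in the camera images.
- coupling: Upright air coupling fixed to the bench: dark foot 100x80x12 mm, blue block 80x60 mm up to height 50 mm (brass stub on its +x side out to 68 mm), above it the brass core, diameter 32 mm up to height 120 mm, with a vertical bore, and round it the steel sleeve. Origin: centre of the underside, on the bench; z up, the bore's axis.
- coupling_mouth (a point): Centre of the core's open top, on the bore's axis, 120 mm above the bench, level with the top of the sleeve when home. z up. Fixed.
- sleeve_grip (a point): Fixed point on the bore's axis, 111 mm above the bench: middle of the sleeve's knurled grip when the sleeve is home. Sleeve: outside diameter 44 mm, inside 34 mm, 30 mm tall, at heights 90 to 120 mm when home, grip on its upper 18 mm. It turns about z (0.05 N m) and slides down. It can be gripped across from above, the plug between the fingers.
- notch_height (a point): Fixed point on the axis, 90 mm above the bench, level with the home sleeve's lower edge. The notch in that edge is hidden and its angle is not reported: at the start the sleeve must be turned clockwise seen from above by 0.3 to 1.4 rad to bring it over the pin. It passes the pin within about 0.12 rad either side; turning ends 0.35 rad beyond the pin.
- sleeve (a joint): Travel of the sleeve down from home, m: 0 home, 0.0115 on its end stop. Net force to press it: about 5 N at home, 10 N at the end stop. With the notch off the pin it stops on the pin at 0.0025. At about 0.008 to 0.0095 the inner dogs free the plug, which springs up. Let go then, it stays back at about 0.006 to 0.009 until the plug is pulled out, then snaps to 0 by itself.
- stop: Fixed stops under the sleeve: a 4.4 mm wide steel pin on the core's +x side, top 87.5 mm above the bench, 10 mm tall, and a brass shoulder ring (the end stop), diameter 50 mm, top 78.5 mm above the bench. Origin and axes as coupling. More than 30 N on them is forcing.
- plug: Loose brass plug, about 90 g, 75 mm long, diameter 22 mm: nose with 3 mm chamfer, 12 mm neck 16 to 23 mm from the tip, red grip from 49 to 75 mm. Origin: nose tip; z towards the red end. At the start locked with the nose 45 mm below the coupling's mouth, 30 mm standing out. Freed, it rises 7 mm; pulling it out then takes under 10 N. The sleeve snaps home once it is raised about 15 mm more.
- plug_grip (a point): On the plug's axis, in the red grip, 60 mm from the nose tip and 15 mm below the red end.
- holder: Yellow parking block fixed to the bench, 80 x 80 x 45 mm, with one vertical round hole in its top centre. Origin: centre of its underside.
- holder_hole0 (a point): Centre of the hole's mouth, on the top of the yellow block 45 mm above the bench; hole diameter 26.5 mm with a 3 mm chamfer, 32 mm deep. z up.
- carton: Loose green and black carton 70 x 110 x 50 mm, a bystander. Origin: centre of its underside.
- tin: Loose grey tin, diameter 56 mm, 55 mm tall, a bystander. Origin: centre of its underside.
- spanner: Loose steel spanner, 170 mm long, lying on the bench, a bystander.
Mind the look-alikes: they are no part of the job. What is meant by the plug is not turquoise, and is the larger of those in its own colour.

How it is judged:
On the way, in this order (a step that is already met when the one before it is completed fails the run):
1. the sleeve is pressed back and the plug has sprung up, still in the coupling (value of joint sleeve above 0.005 m and z of plug in the frame of coupling_mouth between -0.041 and -0.015 m), for 0.1 s.
2. the plug is out of the coupling and the sleeve has snapped home (value of joint sleeve below 0.0015 m and z of plug in the frame of coupling_mouth above -0.015 m), for 0.1 s.
At the end, for the whole second after the job is handed in: The plug stands nose down in the yellow block's hole, its nose tip at least 27 mm below the mouth and within 6 mm of its axis, tilted less than 0.2 rad, at rest and released; the sleeve is home (within 1.5 mm) (horizontal distance between plug and holder_hole0 below 0.006 m and z of plug in the frame of holder_hole0 below -0.027 m and angle between plug's own z axis and vertical below 0.2 rad and linear speed of plug below 0.02 m/s and contact force between the fingers and plug below 0.1 N and value of joint sleeve below 0.0015 m); the robot touches nothing.
It fails at once if the sleeve is forced: more than 30 N on its pin or end stop (contact force between stop and anything else above 30 N).
It fails at once if the carton is shifted by more than 20 mm (distance of carton from where it was at the start of the episode above 0.02 m).
It fails at once if the tin is shifted by more than 20 mm (distance of tin from where it was at the start of the episode above 0.02 m).
It fails at once if the spanner is shifted by more than 20 mm (distance of spanner from where it was at the start of the episode above 0.02 m).
It also fails if it takes over 59 s, if anything falls off the work surface, if the arm or the gripper's body presses on something with over 40 N, if the wrist force passes 120 N, or if a joint passes its speed limit or range.

ROBOT

A 6-joint arm with a two-finger parallel gripper is mounted at the origin on the work surface. World frame = base frame: x ahead of the robot, y to its left, z up, the work surface at z = 0. Lengths are in m, angles in rad, forces in N, time in s.
With the tool pointing down it reaches from about 0.15 to 0.775 m from the base axis. Payload 6.1 kg.
Tool frame: the origin (TCP) lies on the centre line of the jaws, within the pads' length; the fingertips stand tip_extent ahead of it and the grasp point (between the pads) lies 8 mm behind it (tip_extent is the distance from the TCP to the fingertips, in m); z points along the fingers, y is the line along which they close (so a half turn about z gives the same grasp; the last joint's range is limited). The gripper opens to 85 mm and grips with 20 to 120 N. Pads are 22 mm wide; open, the fingers measure 114 mm over their backs; the gripper's body (76 mm by 85 mm) begins 54 mm behind the grasp point. The pads swing forward as they close: fully open they stand 13 mm farther back than shut.
Start: joints at [-1.313, 0.126, -0.04, 1.405, 0, 1.571], TCP at [0.134, -0.508, 0.242] pointing down, gripper open.
Joint ranges: [-2.72, 2.72], [-0.95, 1.95], [-1.27, 1.35], [-1.78, 2.02], [-1.46, 1.47], [-3.14, 3.14]. Speed limits (rad/s): [2.39, 2.39, 3.01, 3.14, 3.14, 3.14].

INTERFACE

Orientations are given as a 3x3 rotation matrix whose columns are the frame's x, y, z axes.
In Python, from station import move_ptp, servo_line, move_j, gripper_open, gripper_close, hold, ik, state, camera, camera_info, PlanningError, hand_in, tip_extent gives the robot as it stands. Calls block until the motion is done:
- move_ptp(position, orientation): joint-space move of the TCP to a pose.
- servo_line(position, orientation=None, rate=0.15, guard=None): straight line of the TCP; orientation=None keeps the orientation; rate is the mean speed in m/s. With guard (N) it stops when the force on the tool has changed by that much, and returns True; else False.
- move_j(angles): joint-space move.
- gripper_open() and gripper_close(strength=None): open the fingers fully, or close them until they stop; strength is the grip in N (None keeps the last).
- hold(seconds).
- ik(position, orientation): joint angles nearest the present ones, or None.
- state(): the state.
- camera(name): name is "scene" or "top" or "wrist"; returns (picture, depth): 420x560x3 uint8, blue, green, red; 420x560 float32, m along the optical axis (not along the pixel's ray), 0 where there is no reading.
- camera_info(name): a dict with "fov_y" (degrees; the focal length in pixels is half the picture's height over the tangent of half this angle, whatever the lens; pixels are square), "cx", "cy" (the principal point, pixels), "world_to_cam" (4x4, takes a point from world to camera coordinates). Camera axes: x right, y down, z forward; pixel columns grow to the right and rows downward; lengths in m; the calibration is good to about 2 mm. A picture is of the moment at which its call begins: read the wrist's pose just before it. camera_info takes no time and is no camera call; for the wrist camera it gives the pose at the moment of the call.
A pose or a line that the arm cannot do raises PlanningError and nothing moves.
- hand_in(): hands the job in; it is judged then, once.
The state is a dict: "t": time; "q": joint angles; "joint_vel": joint speeds; "joint_torque": joint torques, N m; "position": TCP position; "eef_rot": TCP orientation; "force": force on the tool from outside, world axes, zero at the start; "wrist_torque": the same for the moment, N m; "grip_width": finger opening in m; "grip_force": force on a finger pad.
Only numpy, scipy, OpenCV 4.12 (cv2) and the standard library are available. Lean on these libraries where they do the work, as an engineer would, in place of code of your own. Each camera call takes 0.05 s, during which the arm holds its last target. There are 200 camera calls.

## Working session

There is one attempt and no reset: what is moved stays moved. The work goes in short steps, each a Python script; the robot and the scene stay as the last script left them, time stands still between calls to the robot, and variables do not carry over. Pictures are saved under pics/ and viewed, at most 10 in all, crops included, and the job is handed in when it is done.

```bash
mkdir -p pics; ls; python3 - <<'E'
from station import *
import cv2, numpy as np
out=[]
for n in("scene","top"):
    p,d=camera(n); cv2.imwrite(f"pics/{n}0.png",p); np.save(f"pics/{n}d.npy",d); np.save(f"pics/{n}p.npy",p)
    print(n,camera_info(n))
print(tip_extent, state())
E
```

```text
pics
scene {'fov_y': 56.77045679124909, 'cx': 275.00686598121547, 'cy': 208.91423401067792, 'world_to_cam': array([[-0.35350641,  0.93543083,  0.00154602,  0.2946594 ],
       [ 0.50312541,  0.1915277 , -0.84272295, -0.1840888 ],
       [-0.78860513, -0.29713012, -0.53834528,  1.32858055],
       [ 0.        ,  0.        ,  0.        ,  1.        ]])}
top {'fov_y': 49.05484271597298, 'cx': 287.01768640699896, 'cy': 210.87449597724557, 'world_to_cam': array([[ 0.0131958 , -0.99962856, -0.02384571, -0.08389174],
       [-0.99024558, -0.00975637, -0.13899103,  0.60343344],
       [ 0.13870676,  0.0254472 , -0.9900065 ,  1.00917355],
       [ 0.        ,  0.        ,  0.        ,  1.        ]])}
0.011 {'t': 0.1, 'q': array([-1.31296680e+00,  1.26328277e-01, -4.05204140e-02,  1.40539462e+00,
       -2.43351954e-05,  1.57082290e+00]), 'joint_vel': array([-0.00094073, -0.00180596,  0.00221254,  0.00037054, -0.00076137,
       -0.00050922]), 'joint_torque': array([ 7.77130936e-04, -4.36902595e+01,  3.53605378e+01,  1.36145813e-02,
        1.39688755e-04, -8.42486401e-06]), 'position': array([ 0.13376834, -0.50730416,  0.24159568]), 'eef_rot': array([[ 9.66952453e-01,  2.54956468e-01, -3.92485741e-04],
       [ 2.54956769e-01, -9.66951450e-01,  1.39294777e-03],
       [-2.43736141e-05, -1.44698115e-03, -9.99998953e-01]]), 'force': array([ 1.5668333 , -0.30614115,  0.00914652]), 'wrist_torque': array([ 0.00225264, -0.03503294,  0.01543339]), 'grip_force': 0.0, 'grip_width': 0.08510591824279341}
```

View pics/scene0.png

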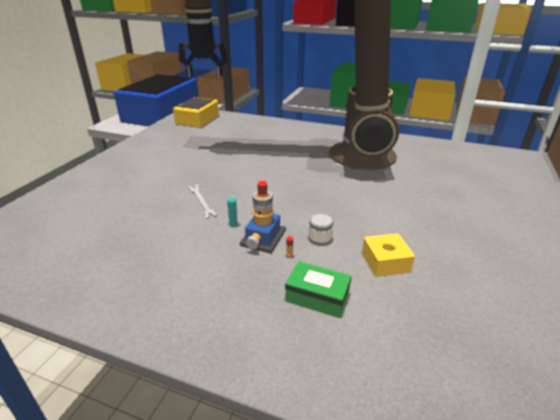

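View pics/top0.png

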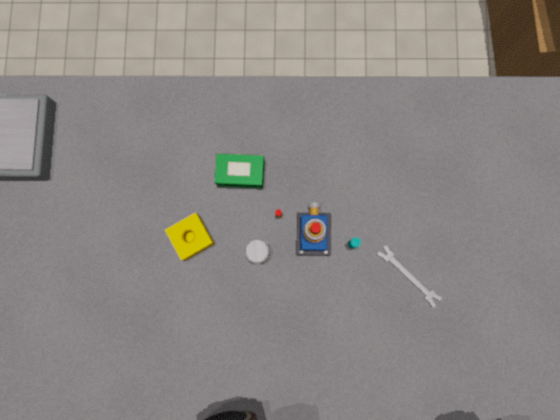

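The scene view shows the coupling at (263,215) with the red plug, the holder at (388,253), the tin at (320,228) and the carton at (318,288). The spanner is at (203,200), and the turquoise and small red decoys are at (232,211) and (290,246). In the top view the plug is at (315,229), the hole at (189,237), the small red decoy at (278,213) and the turquoise one at (355,243).

```bash
cat > h.py <<'E'
from station import *
import cv2, numpy as np
def ray(n,u,v,z,ci=None):
    ci=ci or camera_info(n); f=210/np.tan(np.radians(ci["fov_y"]/2)); T=np.linalg.inv(ci["world_to_cam"])
    d=T[:3,:3]@np.array([(u-ci["cx"])/f,(v-ci["cy"])/f,1]); c=T[:3,3]; return c+d*(z-c[2])/d[2]
def cloud(d,ci):
    f=210/np.tan(np.radians(ci["fov_y"]/2)); T=np.linalg.inv(ci["world_to_cam"])
    v,u=np.mgrid[:d.shape[0],:d.shape[1]]
    P=np.stack([(u-ci["cx"])/f*d,(v-ci["cy"])/f*d,d],-1); return P@T[:3,:3].T+T[:3,3]
def hsv(p): return cv2.cvtColor(p,cv2.COLOR_BGR2HSV).astype(int)
def red(p): h=hsv(p); return ((h[...,0]<8)|(h[...,0]>172))&(h[...,1]>150)&(h[...,2]>70)
def yel(p): h=hsv(p); return (abs(h[...,0]-27)<6)&(h[...,1]>150)&(h[...,2]>70)
def blu(p): h=hsv(p); return (abs(h[...,0]-112)<12)&(h[...,1]>120)&(h[...,2]>50)
def R(yaw):  # tool down, y axis (closing line) at angle yaw
    c,s=np.cos(yaw),np.sin(yaw); y=np.array([c,s,0]); z=np.array([0,0,-1.]); return np.stack([np.cross(y,z),y,z],1)
E
python3 - <<'E'
from h import *
n="top";p=np.load("pics/topp.npy");d=np.load("pics/topd.npy");ci=camera_info(n);P=cloud(d,ci)
for nm,m,zs in(("red",red(p),(.13,.17)),("yel",yel(p),(.035,.055)),("blu",blu(p),(.035,.065)),("green",(abs(hsv(p)[...,0]-60)<12)&(hsv(p)[...,1]>120),(.04,.06))):
    m=m&(P[...,2]>zs[0])&(P[...,2]<zs[1])&(d>0)
    k,l,s,c=cv2.connectedComponentsWithStats(m.astype(np.uint8))
    for i in range(1,k):
        if s[i,4]<15: continue
        Q=P[l==i]; r=cv2.minAreaRect(Q[:,:2].astype(np.float32)*1000); print(nm,s[i,4],c[i],np.median(Q[:,2]),np.round(r[0]),np.round(r[1]),r[2],Q.mean(0))
for nm,u,v,z in(("redsmall",278,213,.05),("tin",257,251,.055),("turq",355,243,.07),("stub",314,204,.03),("plug",315.5,228.5,.15),("spanner",385,255,0),("hole",189,237,.045)): print(nm,ray(n,u,v,z))
print(ray("scene",263,184,.15),ray("scene",388,245,.045))
E
```

```text
red 84 [315.27380952 227.38095238] 0.1510674817724546 [ 556. -138.] [18. 21.] 77.14573669433594 [ 0.55579586 -0.13752852  0.15039907]
yel 1164 [188.91666667 235.98883162] 0.04558203993095755 [545. 145.] [79. 81.] 30.506439208984375 [0.5441557  0.14466743 0.04543523]
blu 409 [312.45232274 234.56968215] 0.05039368204264316 [ 556. -137.] [77. 56.] 0.4921490550041199 [ 0.55009033 -0.13491306  0.05022922]
green 1038 [239.37668593 169.7061657 ] 0.050650432794452804 [700.  34.] [110.  69.] 88.23981475830078 [0.69748684 0.03355099 0.05047931]
redsmall [ 0.59806326 -0.05681192  0.05      ]
tin [ 0.5114909  -0.01157812  0.055     ]
turq [ 0.53075829 -0.2274969   0.07      ]
stub [ 0.62255784 -0.13872514  0.03      ]
plug [ 0.55356277 -0.1380156   0.15      ]
spanner [ 0.50859785 -0.30551483  0.        ]
hole [0.54182014 0.14447391 0.045     ]
[ 0.55952098 -0.13173225  0.15      ] [0.53898891 0.14823064 0.045     ]
```

```bash
python3 - <<'E'
from h import *
for y in np.arange(-3.1,3.2,.4):
    q=ik([.555,-.138,.105],R(y)); print(round(y,2),None if q is None else np.round(q,2))
move_ptp([.555,-.138,.27],R(.8))
s=state();ci=camera_info("wrist");p,d=camera("wrist");cv2.imwrite("pics/w1.png",p);P=cloud(d,ci)
print(s["t"],s["position"],s["q"],ci["world_to_cam"])
m=red(p)&(P[...,2]>.12)&(d>0);print(m.sum(),P[m].mean(0),np.median(P[m][:,2]))
t=red(p)&(abs(P[...,2]-.15)<.002);r=cv2.minEnclosingCircle(P[t][:,:2].astype(np.float32)*1000);print(r)
m=(abs(P[...,2]-.12)<.003)&(d>0)&(np.hypot(P[...,0]-.555,P[...,1]+.138)<.04);print(m.sum(),cv2.minEnclosingCircle(P[m][:,:2].astype(np.float32)*1000))
E
```

```text
-3.1 [-0.24  0.25 -0.2   1.13  0.   -1.86]
-2.7 [-0.24  0.25 -0.2   1.13  0.   -2.26]
-2.3 [-0.24  0.25 -0.2   1.13  0.   -2.66]
-1.9 [-0.24  0.25 -0.2   1.13  0.   -3.06]
-1.5 [-0.24  0.25 -0.2   1.13  0.    2.83]
-1.1 [-0.24  0.25 -0.2   1.13  0.    2.43]
-0.7 [-0.24  0.25 -0.2   1.13  0.    2.03]
-0.3 [-0.24  0.25 -0.2   1.13  0.    1.63]
0.1 [-0.24  0.25 -0.2   1.13  0.    1.23]
0.5 [-0.24  0.25 -0.2   1.13  0.    0.83]
0.9 [-0.24  0.25 -0.2   1.13  0.    0.43]
1.3 [-0.24  0.25 -0.2   1.13  0.    0.03]
1.7 [-0.24  0.25 -0.2   1.13  0.   -0.37]
2.1 [-0.24  0.25 -0.2   1.13  0.   -0.77]
2.5 [-0.24  0.25 -0.2   1.13  0.   -1.17]
2.9 [-0.24  0.25 -0.2   1.13  0.   -1.57]
2.1167 [ 0.55467628 -0.138851    0.26998261] [-2.45155810e-01  2.18776013e-01  1.32352686e-01  1.48448604e+00
 -2.64355519e-04  5.27281359e-01] [[ 6.97936154e-01  7.16159879e-01  3.90107431e-04 -2.88092166e-01]
 [ 6.90561632e-01 -6.73133428e-01  2.64605406e-01 -5.19257483e-01]
 [ 1.89762370e-01 -1.84408286e-01 -9.64356691e-01  2.74002229e-01]
 [ 0.00000000e+00  0.00000000e+00  0.00000000e+00  1.00000000e+00]]
627 [ 0.55723487 -0.13676902  0.15061356] 0.15064434723339987
((557.5077514648438, -137.03567504882812), 10.637977600097656)
1238 ((558.2874145507812, -137.49191284179688), 22.759634017944336)
```

View pics/w1.png

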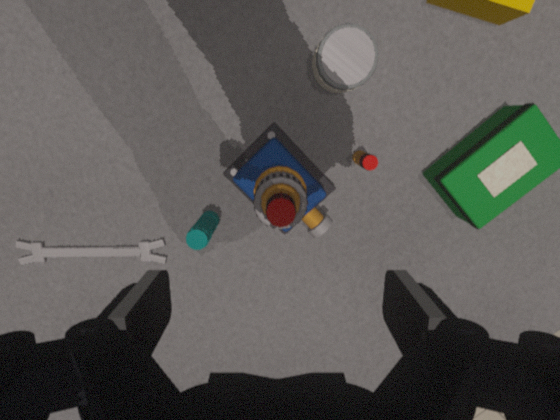

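The wrist view shows the plug's red end at (281,210) inside the sleeve, with the decoys at (200,232) and (368,162), well clear of the fingers. Wrist and top camera agree to about 2 mm. Next I grip the sleeve.

```bash
python3 - <<'E'
from h import *
C=[.557,-.1372]
servo_line([*C,.150],R(.8),rate=.2)
g=servo_line([*C,.107],R(.8),rate=.08,guard=8)
s=state();print(g,s["t"],s["position"],s["force"])
gripper_close(30); hold(.2)
s=state();print(s["t"],s["position"],s["force"],s["wrist_torque"],s["grip_width"],s["grip_force"])
p,d=camera("wrist");cv2.imwrite("pics/w2.png",p)
E
```

```text
False 3.6 [ 0.55715998 -0.13722074  0.10728048] [-0.27503763 -0.90031483  1.34029105]
4.2667 [ 0.5572553  -0.13725416  0.10756265] [-0.74366852 -0.49521186  4.13484894] [ 0.05989742  0.17772427 -0.11585814] 0.042082542709825185 34.48167629750969
```

View pics/w2.png

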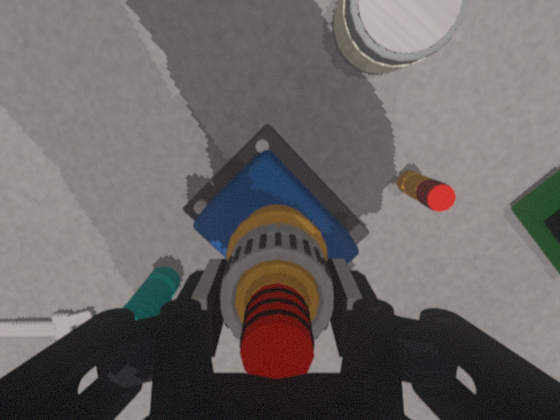

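The pads sit on the knurled grip either side of the sleeve at (278,290), with the plug upright between them, and side force is only about 1 N. Now I probe for the notch.

```bash
cat > probe.py <<'E'
from h import *
import sys
q0=state()["q"].copy(); C=[.557,-.1372]; z0=.107; y0=.8
for a in np.arange(.28,1.55,.1):
    servo=ik([*C,z0],R(y0-a)); move_j(servo)
    s=state(); tz=s["wrist_torque"][2]; f0=s["force"][2]
    g=servo_line([*C,z0-.0050],R(y0-a),rate=.012,guard=8)
    s=state(); print(round(a,2),g,"t%.2f z%.4f f0 %.1f f %.1f tz %.2f"%(s["t"],s["position"][2],f0,s["force"][2],tz),flush=True)
    if not g: break
    if abs(tz)>.6: print("torque");break
    servo_line([*C,z0],R(y0-a),rate=.02)
E
python3 probe.py
```

```text
0.28 True t5.03 z0.1051 f0 4.9 f 6.2 tz -0.03
0.38 True t5.90 z0.1051 f0 5.6 f 6.0 tz -0.03
0.48 True t6.75 z0.1052 f0 5.3 f 6.4 tz -0.08
0.58 True t7.61 z0.1050 f0 4.9 f 8.1 tz -0.05
0.68 False t8.70 z0.1023 f0 5.1 f 5.4 tz -0.10
```

```bash
python3 - <<'E'
from h import *
C=[.557,-.1372]; z0=.107; y=.8-.74
move_j(ik([*C,z0-.005],R(y)))
for dz in(.0085,.0095,.0102):
    g=servo_line([*C,z0-dz],R(y),rate=.012,guard=10); hold(.15)
    s=state(); print(g,"t%.2f"%s["t"],s["position"],s["force"],s["wrist_torque"][2],s["grip_width"])
    if g: break
p,d=camera("wrist");cv2.imwrite("pics/w3.png",p)
p,d=camera("scene");cv2.imwrite("pics/s3.png",cv2.resize(p[150:260,200:330],None,fx=5,fy=5))
E
```

```text
False t9.54 [ 0.55704026 -0.13733686  0.09877539] [-1.97215503 -1.18120147  5.44681245] -0.049804404676855395 0.04230310910079689
False t9.94 [ 0.55703095 -0.13734776  0.09791195] [-1.40628486 -0.369197    5.98365346] -0.04931851643877781 0.04234337406358622
False t10.34 [ 0.55706747 -0.13733772  0.09765545] [-2.3924581   0.29405233  8.78093102] -0.0518854276372391 0.04191802646772638
```

View pics/w3.png

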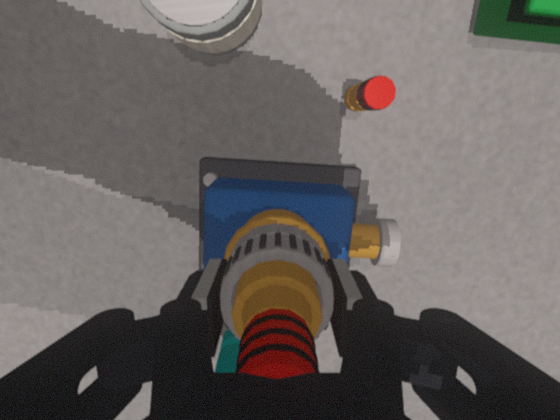

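The plug stands higher over the pressed sleeve: the red band's lower edge is at about (278,312), with more brass showing than before. I let go, rise and measure it.

```bash
python3 - <<'E'
from h import *
C=[.557,-.1372]; y=.06
gripper_open(); s=state(); print(s["t"],s["force"])
servo_line([*C,.24],R(y),rate=.2); hold(.1)
s=state();ci=camera_info("wrist");p,d=camera("wrist");cv2.imwrite("pics/w4.png",p);P=cloud(d,ci)
print(s["t"],s["position"])
near=(np.hypot(P[...,0]-.557,P[...,1]+.137)<.03)&(d>0)
m=near&red(p);zt=np.percentile(P[m][:,2],[50,90]);print("red",zt)
t=m&(P[...,2]>zt[0]-.003);print(cv2.minEnclosingCircle(P[t][:,:2].astype(np.float32)*1000))
a=near&~red(p)&(P[...,2]>.095)&(P[...,2]<.13);print("hist",np.histogram(P[a][:,2],np.arange(.095,.131,.0025)))
E
```

```text
10.9417 [ 0.26562641 -0.70391274  0.38430768]
11.9083 [ 0.55634416 -0.13704594  0.23824633]
red [0.1575482  0.15841782]
((557.9447631835938, -136.96035766601562), 10.53449535369873)
hist (array([ 26,  33,  39,  33,  55,  64, 272, 667,  53, 243, 202,  22,  22,
        24]), array([0.095 , 0.0975, 0.1   , 0.1025, 0.105 , 0.1075, 0.11  , 0.1125,
       0.115 , 0.1175, 0.12  , 0.1225, 0.125 , 0.1275, 0.13  ]))
```

View pics/w4.png

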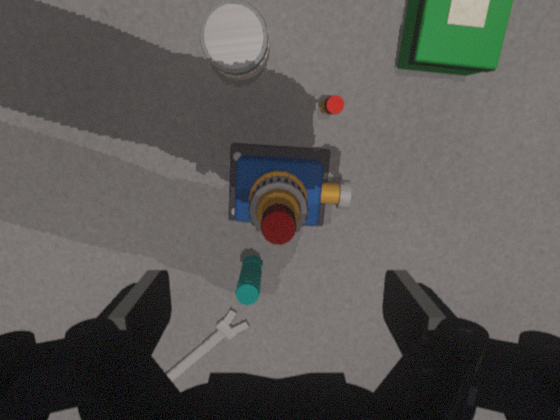

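The red end at (279,225) is at 0.157 m (up 7 mm) and the sleeve top is at about 0.113 m, so the sleeve is held back with the plug sprung. Now I grip the plug and pull it out.

```bash
python3 - <<'E'
from h import *
C=[.5573,-.1371]; y=.06
servo_line([*C,.16],R(y),rate=.2)
g=servo_line([*C,.137],R(y),rate=.08,guard=8)
gripper_close(40); hold(.2)
s=state();print(g,s["t"],s["position"],s["force"],s["grip_width"],s["grip_force"])
g=servo_line([*C,.160],R(y),rate=.05,guard=25);s=state();print(g,s["t"],s["position"],s["force"])
g=servo_line([*C,.26],R(y),rate=.12,guard=25);hold(.2)
s=state();print(g,s["t"],s["position"],s["force"],s["grip_width"])
ci=camera_info("wrist");p,d=camera("wrist");cv2.imwrite("pics/w5.png",p);P=cloud(d,ci)
r=np.hypot(P[...,0]-.557,P[...,1]+.137)
a=(r<.022)&(d>0)&(P[...,2]>.095)&(P[...,2]<.13);print("hist",np.histogram(P[a][:,2],np.arange(.095,.131,.0025)))
E
```

```text
False 13.7417 [ 0.55734485 -0.13714296  0.13717862] [-0.99801065  0.10169155  1.9552429 ] 0.02070998817430461 39.01379752904177
False 14.35 [ 0.55743953 -0.1371145   0.16027084] [-0.18099651  0.08915289 -0.8841335 ]
False 15.5333 [ 0.55698965 -0.13700523  0.25919411] [ 0.40886666 -0.22838044 -0.52166266] 0.020568970044893407
hist (array([ 70,  48,  40,  42,  46,  51,  69,  66, 116, 725, 661,   0,   0,
         0]), array([0.095 , 0.0975, 0.1   , 0.1025, 0.105 , 0.1075, 0.11  , 0.1125,
       0.115 , 0.1175, 0.12  , 0.1225, 0.125 , 0.1275, 0.13  ]))
```

View pics/w5.png

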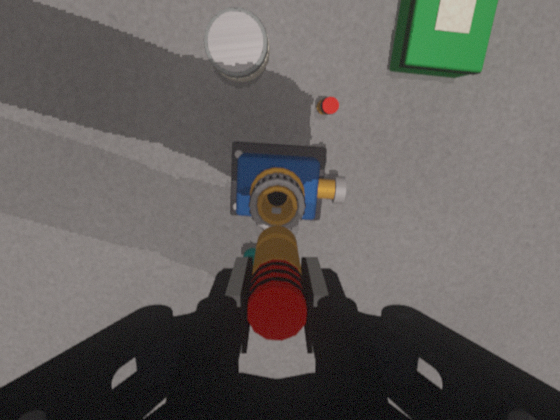

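The plug is out in the jaws at (277,290). The empty bore is at (277,198) and the sleeve is home at 0.120 m. Now over to the holder, measuring from near.

```bash
python3 - <<'E'
from h import *
y=.06
move_ptp([.545,.145,.22],R(y)); hold(.2)
s=state();ci=camera_info("wrist");p,d=camera("wrist");cv2.imwrite("pics/w6.png",p);P=cloud(d,ci)
print(s["t"],s["position"],s["force"])
m=yel(p)&(abs(P[...,2]-.045)<.004)&(d>0)
r=cv2.minAreaRect(P[m][:,:2].astype(np.float32)*1000);print(r,np.median(P[m][:,2]))
k=(np.hypot(P[...,0]-r[0][0]/1000,P[...,1]-r[0][1]/1000)<.024)&(P[...,2]<.0395)&(d>0)
print("hole",k.sum(),cv2.minEnclosingCircle(P[k][:,:2].astype(np.float32)*1000) if k.any() else 0)
E
```

```text
16.8833 [0.54545532 0.1437598  0.2202091 ] [-0.58236638  0.43082542 -1.57551568]
((546.0030517578125, 147.30935668945312), (79.88554382324219, 79.89990234375), 30.581552505493164) 0.04514430014185755
hole 660 ((545.255859375, 147.21157836914062), 14.257944107055664)
```

View pics/w6.png

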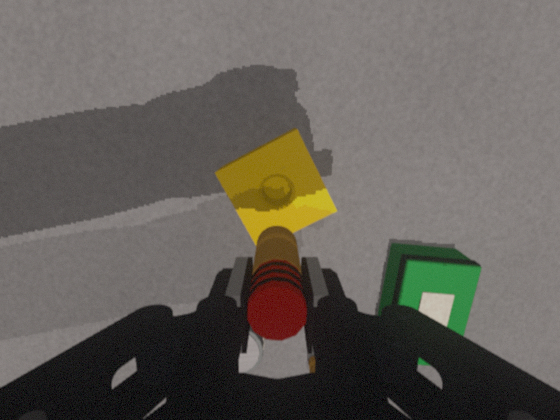

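The yellow block is seen whole, its hole at (277,188). Its 80×80 mm outline and the hole circle both give a centre near (0.5457, 0.147).

```bash
python3 - <<'E'
from h import *
y=.06; H=[.5457,.147]
servo_line([*H,.115],R(y),rate=.12); hold(.2)
s=state();print(s["t"],s["position"],s["force"])
g=servo_line([*H,.0685],R(y),rate=.04,guard=6); hold(.1)
s=state();print(g,s["t"],s["position"],s["force"],s["wrist_torque"],s["grip_width"])
E
```

```text
18.1583 [0.54614936 0.14712607 0.11582059] [-0.24231499 -0.76102558 -0.9425059 ]
False 19.5667 [0.54588292 0.14703081 0.0688175 ] [ 1.01734945 -0.20992205 -1.02594539] [-0.02063015 -0.00587564  0.02944402] 0.02074680889144358
```

Down freely to nearly full depth. Release, retreat and check.

```bash
python3 - <<'E'
from h import *
y=.06; H=[.5457,.147]
gripper_open(); hold(.2)
servo_line([*H,.22],R(y),rate=.12); hold(.3)
ci=camera_info("wrist");p,d=camera("wrist");cv2.imwrite("pics/w7.png",p);P=cloud(d,ci)
m=red(p)&(d>0)&(np.hypot(P[...,0]-H[0],P[...,1]-H[1])<.04)
z=np.percentile(P[m][:,2],[50,90]);t=m&(P[...,2]>z[1]-.004)
print(state()["t"],z,cv2.minEnclosingCircle(P[t][:,:2].astype(np.float32)*1000))
p,d=camera("top");P=cloud(d,camera_info("top"));k=(np.hypot(P[...,0]-.556,P[...,1]+.138)<.022)&(d>0);print("sleeve/core top",np.percentile(P[k][:,2],[50,80,95]))
E
```

```text
22.175 [0.08811493 0.08899763] ((546.53466796875, 147.59588623046875), 10.294989585876465)
sleeve/core top [0.11831683 0.1209819  0.12271466]
```

View pics/w7.png

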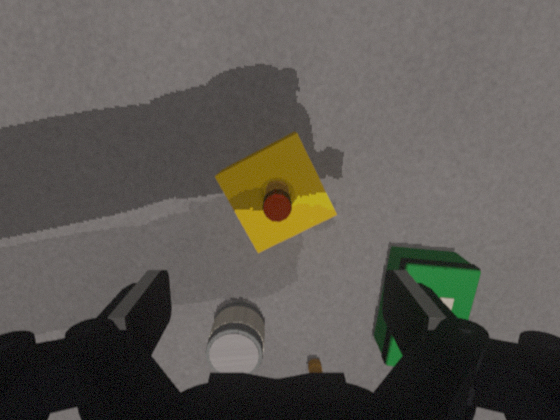

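The plug stands upright in the hole at (277,205). Its top is at 0.088 m, which puts the nose 32 mm down, fully home. The sleeve is home too.

```bash
python3 -c "
from station import *
print(hand_in())"
```

```text
the job is handed in; nothing more can be done
None
```

The plug is out of the coupling and stands released and fully home (nose about 32 mm down) in the yellow block, the sleeve is back home, and the job is handed in at about 22 s on the robot's clock; no verdict was returned.

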